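Set the clay slicer's telescoping stop one hole further out

TASK

Set the length stop of the clay slicer one hole further out: press the red button down, slide the tube outwards and let the button pop up into the next hole (the one in the brass plate, not the one beyond). Do not force the button sideways against the edge of a hole: stop pushing gently as soon as it catches. Then swing the yellow-tipped clamp lever all the way over towards the button, and leave the other things on the table where they are.

Things in the scene. Friction and masses are not known exactly. Their poses are not given: they have to be found in the camera images.
- cutter: Clay slicer, fixed to the table: a board (18 mm thick, x -120 to 420, y -80 to 80 mm) with a 44 mm square aluminium outer tube (x -100 to 100, its top 74 mm above the table), a black clamp collar (x 96 to 130, 82 mm high) and a clay block (115 mm high). Origin: on the table under the middle of the outer tube. Its x axis runs along the tube, OUTWARDS (the way the tube slides, towards the clay); z is up.
- home_hole (a point): Centre of the home hole, in the top face of the outer tube, 60 mm from the cutter's origin against its x. A 10 mm slot joins three holes, each 17 mm long, 18 mm wide: this one, the next one in a brass plate that was screwed on by hand 34 to 46 mm further outwards (to be felt or seen), and a far hole 85 mm outwards of this one.
- lever_hinge (a point): Hinge of the clamp lever, on the tube's centre line at x = 113 mm of the cutter, 94 mm above the table; its axis lies level, across the tube.
- tube (a joint): How far the steel inner tube (with the green stop plate and the red button) is slid outwards from the home hole, m: 0 = centred in the home hole, 0.085 = centred in the far hole. Sliding it takes about 1.5 N while the button is held right down, and 4 to 7 N while the button rubs under the wall; a button caught in a hole stops it dead.
- button (a joint): How far the red button is pressed down, m: 0 = fully up (locked in a hole); at 0.007 its locking block is just below the tube wall and the tube can slide (the wall then keeps it at 0.007 until it comes under a hole); 0.010 = end of its travel. The spring takes about 4 N at 0, 7 N at 0.007, 8 N at 0.010.
- button_top (a point): Centre of the top of the red button: an upright cylinder 22 mm across, 20 mm tall, on a thin stem, its top 104 mm above the table when up. It travels with the tube. The locking block below it is 14 mm long, so it has 1.5 mm of play each way in a hole. The fingers can push on the button's top or on its sides.
- lever (a joint): Swing of the clamp lever, rad: starts at 0 to 0.25, leaning outwards (away from the button); 0.65 is upright; 1.3 is all the way over towards the button, at its stop. It stays where it is left; turning it takes about 1.3 N at its ball.
- lever_ball (a point): Centre of the yellow ball, 24 mm across, at the end of the clamp lever, 65 mm from its hinge; the black stem is 10 mm thick.
- rib: Flat wooden rib (90 x 50 x 8 mm) lying on the slicer's board beside the tube; origin under its centre. Not to be moved.
- mug: Glazed mug with a handle, 76 mm across, 90 mm high; origin under its centre. Not to be moved.
- glaze: White jar with a black lid, 72 mm across, 90 mm high; origin under its centre. Not to be moved.
- spray: Clear bottle with a blue cap, 64 mm across, 180 mm high; origin under its centre. Not to be moved.
- batten: Long wooden batten, 300 x 30 x 12 mm, lying at the back; origin under its centre. Not to be moved.
- brush: Brush, 200 mm long, wooden handle 20 mm thick; origin under its middle. Not to be moved.
- cutter_ring: Steel ring cutter, 70 mm across, 30 mm high; origin under its centre. Not to be moved.

How it is judged:
By the outcome, as a careful person would: the job done as asked, in the order asked, and still so for the second after the job is handed in, with the robot touching nothing.
It also fails if it takes over 48 s, if anything falls off the work surface, if the arm or the gripper's body presses on something with over 40 N, if the wrist force passes 120 N, or if a joint passes its speed limit or range.

ROBOT

A 6-joint arm with a two-finger parallel gripper is mounted at the origin on the work surface. World frame = base frame: x ahead of the robot, y to its left, z up, the work surface at z = 0. Lengths are in m, angles in rad, forces in N, time in s.
With the tool pointing down it reaches from about 0.35 to 0.775 m from the base axis. Payload 5.5 kg.
Tool frame: the origin (TCP) lies on the centre line of the jaws, within the pads' length; the fingertips stand 11 mm ahead of it and the grasp point (between the pads) lies 8 mm behind it (env.tip_extent is the distance from the TCP to the fingertips, in m); z points along the fingers, y is the line along which they close (so a half turn about z gives the same grasp; the last joint's range is limited). The gripper opens to 85 mm and grips with 20 to 120 N. Pads are 22 mm wide; open, the fingers measure 114 mm over their backs; the gripper's body (76 mm by 85 mm) begins 54 mm behind the grasp point. The pads swing forward as they close: fully open they stand 13 mm farther back than shut.
Start: joints at [-1.425, 0.313, 0.046, 1.304, 0, 1.431], TCP at [0.162, -0.552, 0.242] pointing down, gripper open.
Joint ranges: [-2.76, 2.76], [-0.86, 1.69], [-1.03, 1.26], [-2.2, 2.34], [-1.47, 1.5], [-3.14, 3.14]. Speed limits (rad/s): [2.57, 2.57, 3.14, 3.14, 3.14, 3.14].

INTERFACE

Orientations are given as a unit quaternion [w, x, y, z].
In Python, from workcell import env gives the robot as it stands.
- The arm moves only by the shell command python3 -m jog 'ROWS' [FORCE]. ROWS is JSON, a list of rows, each a list of 5 numbers: the gripper's target within -1 to 1 (shut at 1, half-way at 0, fully open at -1), then the shift along the tool's x, y, z in m, then the turn about the tool's z in degrees. In form: [[fingers, tx, ty, tz, turn], ...]. A call has 1 to 5 rows; each row shifts and turns the commanded pose from where the row before left it, along the tool's axes as they then stand; what a row does not reach is not made up. A row lasts 1/12 s, in which the tool goes at most 41.7 mm and 7.16 degrees, less where a joint would pass 70% of its speed; a pose out of reach is approached as far as the arm can. A call is refused whole if a number of a shift passes 0.0417 or a number of a turn 7.16, either way. A call with a gripper value outside its range is refused whole. The fingers move at their own pace and stop on an object; FORCE is the grip in N (left out, the last holds). Time passes only in rows, so rows that do not move let the fingers close. It gives the time, the measured TCP pose, the force, the opening and the grip force at its end, in the units of the state.
- env.get_state(): the state, without advancing time (a new reading comes with each control period).
- env.read_camera(name): name is "side" or "top"; returns a dict with "img" (400x640x3 uint8, red, green, blue), "fov_y" (degrees; the focal length in pixels is half the picture's height over the tangent of half this angle, whatever the lens; pixels are square), "cx", "cy" (the principal point, pixels), "T" (4x4, takes a point from camera to world coordinates). Camera axes: x right, y up, looking along -z (the intrinsics and any distortion apply to the point x, -y, -z); pixel columns grow to the right and rows downward; lengths in m; the calibration is good to about 2 mm. A picture is of the moment at which its call begins. There is no depth.
- env.hand_in(): hands the job in; it is judged then, once.
The state is a dict: "clock": time; "joint_pos": joint angles; "qvel": joint speeds; "tau": joint torques, N m; "tcp_pos": TCP position; "orientation": TCP orientation; "wrist_force": force on the tool from outside, world axes, zero at the start; "ft_torque": the same for the moment, N m; "finger_gap": finger opening in m; "grip_force": force on a finger pad.
Only numpy, scipy, OpenCV 4.12 (cv2) and the standard library are available. Lean on these libraries where they do the work, as an engineer would, in place of code of your own. Each camera call takes 0.05 s, during which the arm holds its last target. There are 200 camera calls.

## Working session

There is one attempt and no reset: what is moved stays moved. The work goes in short steps, Python scripts to look and compute and a shell command to move; the robot and the scene stay as the last step left them, time stands still between calls to the robot, and variables do not carry over. Pictures are saved under pics/ and viewed, at most 10 in all, crops included, and the job is handed in when it is done.

```bash
ls; mkdir -p pics; python3 - <<'E'
from workcell import env
import cv2
for n in("side","top"):
    c=env.read_camera(n); cv2.imwrite(f"pics/{n}0.png",c["img"][:,:,::-1]); print(n,c["fov_y"],c["cx"],c["cy"],c["T"].round(4).tolist(),[k for k in c])
s=env.get_state(); print({k:s[k] for k in("clock","tcp_pos","orientation","wrist_force","finger_gap")}, env.tip_extent)
E
```

```text
pics
side 52.7160591552073 324.9902427371797 201.90227639996044 [[0.9991, 0.036, -0.0243, 0.5115], [-0.043, 0.74, -0.6713, -0.7817], [-0.0062, 0.6717, 0.7408, 0.8456], [0.0, 0.0, 0.0, 1.0]] ['img', 'fov_y', 'cx', 'cy', 'T']
top 46.7752603319054 313.1215647624889 199.79263313731911 [[-0.0086, 0.9892, -0.1466, 0.3926], [-0.9996, -0.0047, 0.0267, -0.0997], [0.0257, 0.1468, 0.9888, 1.3299], [0.0, 0.0, 0.0, 1.0]] ['img', 'fov_y', 'cx', 'cy', 'T']
{'clock': 0.1, 'tcp_pos': array([ 0.16202786, -0.55125971,  0.24151488]), 'orientation': array([-7.93974563e-04,  9.89808959e-01,  1.42399419e-01, -8.91730920e-06]), 'wrist_force': array([ 0.66392541,  0.12033604, -0.29563123]), 'finger_gap': 0.08548484832715403} 0.011
```

View pics/top0.png

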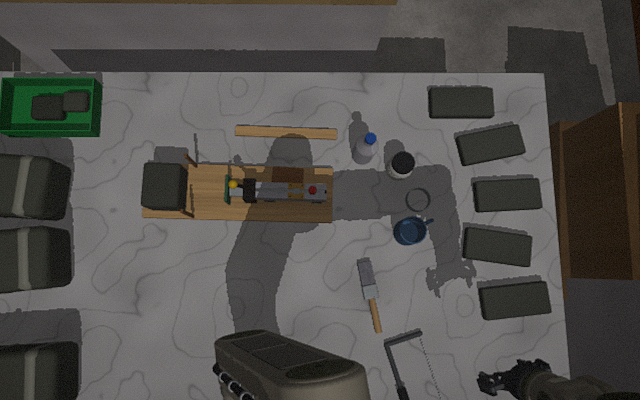

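View pics/side0.png

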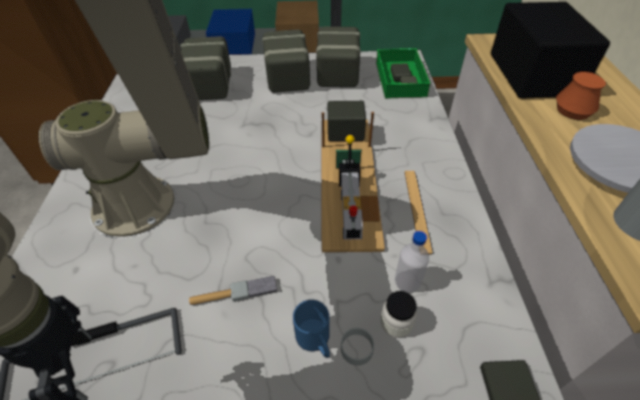

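The top view shows the red button at about (312,190), the yellow ball at (234,184) and the brass plate near (296,188). The cutter's x axis points image-left, roughly world +y. The side view agrees, with the button at (352,212) and the ball at (350,139).

```bash
cat > h.py <<'E'
from workcell import env
import cv2, numpy as np
def ray(c,u,v):
    f=200/np.tan(np.radians(c["fov_y"]/2)); T=c["T"]
    d=T[:3,:3]@np.array([(u-c["cx"])/f,-(v-c["cy"])/f,-1]); return T[:3,3],d/np.linalg.norm(d)
def plane(c,u,v,z):
    o,d=ray(c,u,v); return o+d*(z-o[2])/d[2]
def proj(c,p):
    f=200/np.tan(np.radians(c["fov_y"]/2)); q=c["T"][:3,:3].T@(np.asarray(p)-c["T"][:3,3])
    return c["cx"]+f*q[0]/-q[2], c["cy"]-f*q[1]/-q[2]
def tri(rs):
    A=[np.eye(3)-np.outer(d,d) for o,d in rs]; b=sum(a@o for a,(o,d) in zip(A,rs)); p=np.linalg.solve(sum(A),b)
    return p,[np.linalg.norm(a@(p-o)) for a,(o,d) in zip(A,rs)]
def blob(img,h0,h1,roi,s=120,v=60):
    x0,y0,x1,y1=roi; hsv=cv2.cvtColor(img[y0:y1,x0:x1],cv2.COLOR_RGB2HSV)
    m=((hsv[...,0]>=h0)&(hsv[...,0]<=h1)&(hsv[...,1]>s)&(hsv[...,2]>v)).astype(np.uint8)
    if h0==0: m|=((hsv[...,0]>172)&(hsv[...,1]>s)&(hsv[...,2]>v)).astype(np.uint8)
    n,l,st,ce=cv2.connectedComponentsWithStats(m); 
    if n<2: return None
    i=1+st[1:,4].argmax(); return ce[i]+[x0,y0],st[i]
ROI={"top":(180,150,360,240),"side":(310,120,400,260)}
E
python3 - <<'E'
from h import *
C={n:env.read_camera(n) for n in("side","top")}
for nm,h in(("red",(0,8)),("yel",(23,32))):
    rs=[]
    for n in C:
        b=blob(C[n]["img"],*h,ROI[n],s=150,v=80); print(nm,n,b)
        rs.append(ray(C[n],*b[0]))
    print(tri(rs))
cv2.imwrite("pics/c1.png",cv2.resize(C["top"]["img"][150:235,135:345,::-1],None,fx=3.8,fy=3.8,interpolation=cv2.INTER_CUBIC))
cv2.imwrite("pics/c2.png",cv2.resize(C["side"]["img"][90:260,310:400,::-1],None,fx=3.5,fy=3.5,interpolation=cv2.INTER_CUBIC))
E
```

```text
red side (array([353.07272727, 209.63636364]), array([39, 86,  9,  9, 55], dtype=int32))
red top (array([314., 188.]), array([134,  38,   1,   1,   1], dtype=int32))
(array([ 0.60517507, -0.13566917,  0.1011585 ]), [np.float64(0.0017421805690750179), np.float64(0.0017421805690752805)])
yel side (array([349.34328358, 138.25373134]), array([35, 14, 10, 10, 67], dtype=int32))
yel top (array([232.61702128, 183.57446809]), array([49, 30,  9,  8, 47], dtype=int32))
(array([0.61025183, 0.07562227, 0.152124  ]), [np.float64(0.00022194374164054227), np.float64(0.0002219437416405854)])
```

View pics/c1.png

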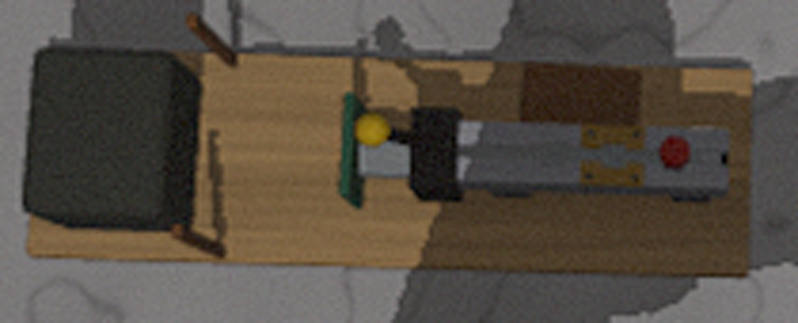

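View pics/c2.png

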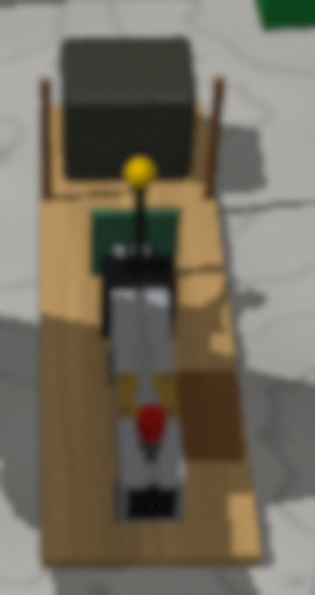

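The crops show the red button at crop (675,151), the brass plate spanning crop x 582–643, the board corners, and the lever leaning outwards. The rib is beside the tube on the +x-world side.

```bash
python3 - <<'E'
from h import *
c=env.read_camera("top"); s=env.read_camera("side")
g=lambda x,y:((x+.5)/3.8-.5+135,(y+.5)/3.8-.5+150)
gs=lambda x,y:((x+.5)/3.5-.5+310,(y+.5)/3.5-.5+90)
P=lambda x,y,z:plane(c,*g(x,y),z)
BR,BL,FL=P(748,275,.018),P(25,257,.018),P(752,68,.018)
print("corners",BR,BL,FL,np.linalg.norm(BR-BL),np.linalg.norm(BR-FL))
ax=(BL-BR)/np.linalg.norm(BL-BR); print("axis deg",np.degrees(np.arctan2(ax[1],ax[0])))
a2=P(460,187,.074)-P(727,192,.074); a3=P(460,121,.074)-P(727,128,.074)
for a in(a2,a3): print("tube edges deg",np.degrees(np.arctan2(a[1],a[0])))
b=blob(c["img"],0,10,(295,175,330,205),s=90,v=50); print(b)
bt=plane(c,*b[0],.100); print("button",bt, P(675,150,.104))
bs=blob(s["img"],0,10,(340,195,365,225),s=120,v=60); print(bs,plane(s,*bs[0],.098))
br=[P(x,y,.074) for x,y in((582,155),(643,155))]; print("brass",br,"tube end/edges",P(727,160,.074),P(460,155,.074),P(600,123,.074),P(600,190,.074))
m=(br[0]+br[1])/2; print("brass mid",m,"offset from button along axis",(m-bt)@ax)
print("brass side",[plane(s,*gs(x,y),.074) for x,y in((128,373),(120,417),(172,373),(177,417))])
E
```

```text
corners [ 0.52286132 -0.18698224  0.018     ] [0.53952188 0.35117974 0.018     ] [ 0.68152394 -0.19232538  0.018     ] 0.5384198147529784 0.15875256993711748
axis deg 88.22678799996751
tube edges deg 88.64391940407356
tube edges deg 88.2575234105375
(array([312.03921569, 189.43137255]), array([13, 11,  9,  8, 51], dtype=int32))
button [ 0.60324494 -0.13028645  0.1       ] [ 0.60344709 -0.13079697  0.104     ]
(array([352.8974359 , 210.30769231]), array([ 9, 10,  9, 12, 78], dtype=int32)) [ 0.60318942 -0.13544047  0.098     ]
brass [array([ 0.60521345, -0.06418487,  0.074     ]), array([ 0.6050279 , -0.10833419,  0.074     ])] tube end/edges [ 0.60109549 -0.16921455  0.074     ] [0.60558354 0.0238745  0.074     ] [ 0.62871791 -0.07725189  0.074     ] [ 0.57953659 -0.07715239  0.074     ]
brass mid [ 0.60512068 -0.08625953  0.074     ] offset from button along axis 0.044063875884809006
brass side [array([ 0.59306175, -0.06522419,  0.074     ]), array([ 0.58384805, -0.10848532,  0.074     ]), array([ 0.62584326, -0.06682598,  0.074     ]), array([ 0.62513673, -0.11048823,  0.074     ])]
```

```bash
python3 -m jog '[[1,0,0,0,6],[1,0,0,0,6],[1,0,0,0,6],[1,0.02,-0.02,0,0],[1,0.025,-0.025,0,0]]' 20; python3 -m jog '[[1,0.027,-0.027,0,0],[1,0.027,-0.027,0,0],[1,0.027,-0.027,0,0],[1,0.027,-0.027,0,0],[1,0.027,-0.027,0,0]]';python3 -m jog '[[1,0.027,-0.027,0,0],[1,0.027,-0.027,0,0],[1,0.027,-0.027,0,0],[1,0.027,-0.027,0,0],[1,0,0,0,0]]'
```

```text
clock: 0.72
tcp_pos: [0.2074, -0.509, 0.2418]
orientation: [0.0, 1.0, -0.016, -0.0]
wrist_force: [1.2, -1.3, 0.6]
finger_gap: 0.0254
grip_force: 0.0
clock: 1.13
tcp_pos: [0.3481, -0.3755, 0.2424]
orientation: [0.0, 1.0, -0.014, 0.0]
wrist_force: [-0.0, -1.4, 0.0]
finger_gap: -0.0001
grip_force: 0.0
clock: 1.55
tcp_pos: [0.4619, -0.2675, 0.2423]
orientation: [-0.001, 1.0, -0.011, 0.001]
wrist_force: [-1.0, 0.4, -0.2]
finger_gap: 0.0003
grip_force: 0.0
```

```bash
python3 -m jog '[[1,0.027,-0.028,0,0],[1,0.027,-0.028,0,0],[1,0.027,-0.028,0,0],[1,0.027,-0.028,0,0],[1,0.027,-0.028,0,0]]'; python3 -m jog '[[1,0,0,0.03,0],[1,0,0,0.03,0],[1,0,0,0.03,0],[1,0,0,0.02,0],[1,0,0,0,0]]'
python3 - <<'E'
from h import *
c=env.read_camera("side");cv2.imwrite("pics/s3.png",cv2.resize(c["img"][90:290,290:420,::-1],None,fx=3,fy=3,interpolation=cv2.INTER_CUBIC))
c=env.get_state();print(c["tcp_pos"],c["wrist_force"],c["orientation"])
E
```

```text
clock: 1.97
tcp_pos: [0.598, -0.1348, 0.2423]
orientation: [0.0, 1.0, -0.014, 0.0]
wrist_force: [0.7, -0.9, -0.7]
finger_gap: -0.0004
grip_force: 0.0
clock: 2.38
tcp_pos: [0.5937, -0.1349, 0.127]
orientation: [-0.001, 1.0, -0.014, -0.004]
wrist_force: [-1.6, 0.5, -0.4]
finger_gap: 0.0003
grip_force: 0.0
[ 0.59500197 -0.13546808  0.1297943 ] [-0.83702869 -0.79866871  0.30928741] [-8.64972609e-04  9.99894534e-01 -1.42394618e-02 -2.72208574e-03]
```

View pics/s3.png

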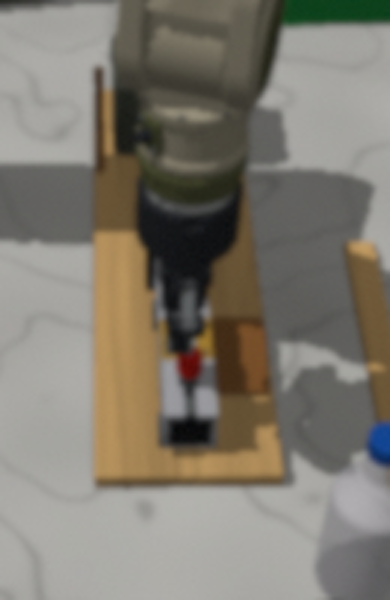

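The shut fingers hover just above the button, at crop (188,365). They need about +8 mm in x and +5 mm in y, and time to settle.

```bash
python3 -m jog '[[1,0.007,-0.004,0,0],[1,0,0,0,0],[1,0,0,0,0],[1,0,0,0,0]]'
```

```text
clock: 2.77
tcp_pos: [0.6053, -0.1325, 0.134]
orientation: [0.001, 1.0, -0.014, 0.001]
wrist_force: [0.8, -0.6, -0.5]
finger_gap: 0.0002
grip_force: 0.0
```

```bash
python3 -m jog '[[1,-0.002,-0.002,0.015,0],[1,0,0,0.004,0],[1,0,0,0,0],[1,0,0,0,0]]';python3 -m jog '[[1,0,0,0.003,0],[1,0,0,0.003,0],[1,0,0,0,0],[1,0,0,0,0]]'
```

```text
clock: 3.1
tcp_pos: [0.6026, -0.1301, 0.1143]
orientation: [0.0, 1.0, -0.014, 0.001]
wrist_force: [-1.0, 0.5, 4.3]
finger_gap: -0.0
grip_force: 2.0
clock: 3.43
tcp_pos: [0.6026, -0.1301, 0.1087]
orientation: [0.0, 1.0, -0.014, 0.001]
wrist_force: [-1.1, 1.6, 6.0]
finger_gap: 0.0
grip_force: 3.1
```

```bash
python3 -m jog '[[1,0,0,0.0025,0],[1,0,0,0,0],[1,0,0,0,0]]';python3 -m jog '[[1,0,-0.003,0,0],[1,0,-0.003,0,0],[1,0,-0.003,0,0],[1,0,-0.003,0,0],[1,0,0,0,0]]'
```

```text
clock: 3.68
tcp_pos: [0.6026, -0.1301, 0.1064]
orientation: [0.0, 1.0, -0.014, 0.001]
wrist_force: [-1.2, 1.2, 7.2]
finger_gap: 0.0
grip_force: 3.6
clock: 4.1
tcp_pos: [0.6031, -0.1184, 0.1067]
orientation: [0.001, 1.0, -0.014, 0.001]
wrist_force: [-1.7, -1.0, 7.2]
finger_gap: -0.0
grip_force: 3.5
```

```bash
python3 -m jog '[[1,0,-0.004,0,0],[1,0,-0.004,0,0],[1,0,-0.004,0,0],[1,0,-0.004,0,0],[1,0,0,0,0]]';python3 -m jog '[[1,0,0,0,0],[1,0,0,0,0]]'; python3 - <<'E'
from h import *
c=env.read_camera("side");cv2.imwrite("pics/s4.png",cv2.resize(c["img"][90:290,290:420,::-1],None,fx=3,fy=3,interpolation=cv2.INTER_CUBIC))
b=blob(c["img"],0,10,(330,170,375,235),s=120,v=60);print(b,plane(c,*b[0],.09))
E
```

```text
clock: 4.52
tcp_pos: [0.6036, -0.1022, 0.1066]
orientation: [0.001, 1.0, -0.014, 0.001]
wrist_force: [-0.7, 0.1, 6.7]
finger_gap: 0.0001
grip_force: 3.5
clock: 4.68
tcp_pos: [0.6036, -0.1023, 0.1066]
orientation: [0.0, 1.0, -0.014, 0.001]
wrist_force: [-1.5, 0.9, 7.2]
finger_gap: 0.0001
grip_force: 3.5
(array([352.        , 205.73333333]), array([19, 33,  7,  7, 45], dtype=int32)) [ 0.60328328 -0.11329039  0.09      ]
```

View pics/s4.png

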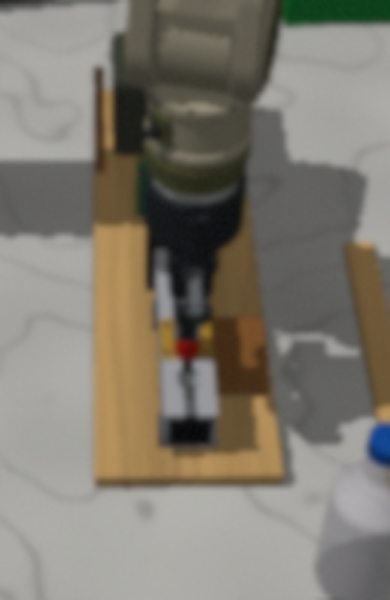

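The button has moved with the finger and is now at crop (187,348), just inward of the brass plate. I'll go a few mm further, lift off and push from behind.

```bash
python3 -m jog '[[1,0,-0.003,0,0],[1,0,-0.003,0,0],[1,0,0,0,0],[1,0,0,0,0]]';python3 -m jog '[[1,0,0,-0.01,0],[1,0,0,-0.015,0],[1,0,0.015,0,0],[1,0,0.02,0,0],[1,0,0,0,0]]';python3 -m jog '[[1,0,0,0,0],[1,0,0,0,0]]'; python3 - <<'E'
from h import *
for n,roi in(("side",(330,170,375,235)),("top",(285,175,330,205))):
    c=env.read_camera(n);b=blob(c["img"],0,10,roi,s=110,v=50);print(b,b and plane(c,*b[0],.093))
E
```

```text
clock: 5.07
tcp_pos: [0.6038, -0.0965, 0.1066]
orientation: [0.001, 1.0, -0.014, 0.001]
wrist_force: [-1.2, -1.4, 7.6]
finger_gap: 0.0001
grip_force: 3.5
clock: 5.48
tcp_pos: [0.6026, -0.1345, 0.1304]
orientation: [0.001, 1.0, -0.015, 0.001]
wrist_force: [-0.3, -0.7, -0.3]
finger_gap: -0.0001
grip_force: 0.0
clock: 5.65
tcp_pos: [0.6018, -0.1313, 0.1295]
orientation: [-0.0, 1.0, -0.015, -0.0]
wrist_force: [0.1, -0.4, 0.6]
finger_gap: -0.0001
grip_force: 0.0
(array([352.        , 206.55555556]), array([20, 36,  5,  3,  9], dtype=int32)) [ 0.60267822 -0.11867505  0.093     ]
None None
```

```bash
python3 -m jog '[[1,0,0,0.015,0],[1,0,0,0.015,0],[1,0,0,0.004,0],[1,0,0,0,0],[1,0,0,0,0]]'; python3 - <<'E'
from h import *
c=env.read_camera("side");cv2.imwrite("pics/s5.png",cv2.resize(c["img"][140:250,310:400,::-1],None,fx=5,fy=5,interpolation=cv2.INTER_CUBIC))
E
```

```text
clock: 6.17
tcp_pos: [0.6021, -0.1306, 0.0958]
orientation: [-0.0, 1.0, -0.014, -0.0]
wrist_force: [0.2, 0.3, 0.6]
finger_gap: 0.0002
grip_force: 0.0
```

View pics/s5.png

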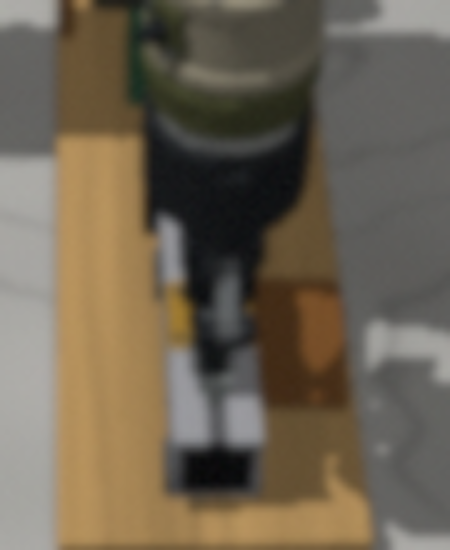

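The fingers stand over the tube at crop (215,350) and hide the button in front of them. I'll push outwards in small steps and watch the force.

```bash
for i in 1; do python3 -m jog '[[1,0,-0.003,0,0],[1,0,-0.002,0,0],[1,0,0,0,0]]'; python3 -m jog '[[1,0,-0.002,0,0],[1,0,0,0,0]]'; python3 -m jog '[[1,0,-0.002,0,0],[1,0,0,0,0]]'; done | grep -E "tcp|wrist"
```

```text
tcp_pos: [0.6027, -0.1256, 0.0965]
wrist_force: [0.0, 0.4, -0.5]
tcp_pos: [0.6025, -0.1237, 0.0961]
wrist_force: [-0.1, 0.2, 0.5]
tcp_pos: [0.6024, -0.1218, 0.0958]
wrist_force: [-0.3, -0.1, 0.3]
```

```bash
(python3 -m jog '[[1,0,-0.002,0,0],[1,0,0,0,0]]'; python3 -m jog '[[1,0,-0.0015,0,0],[1,0,0,0,0]]'; python3 -m jog '[[1,0,-0.0015,0,0],[1,0,0,0,0]]'; python3 -m jog '[[1,0,-0.0015,0,0],[1,0,0,0,0]]' )| grep -E "tcp|wrist"
```

```text
tcp_pos: [0.6026, -0.1207, 0.0959]
wrist_force: [-0.7, -3.3, -0.3]
tcp_pos: [0.6026, -0.1193, 0.0959]
wrist_force: [-1.8, -5.1, 0.3]
tcp_pos: [0.6027, -0.1176, 0.0959]
wrist_force: [-1.5, -3.6, -0.1]
tcp_pos: [0.6028, -0.1159, 0.0959]
wrist_force: [0.4, -4.5, 0.5]
```

```bash
(python3 -m jog '[[1,0,-0.001,0,0],[1,0,0,0,0]]'; python3 -m jog '[[1,0,-0.001,0,0],[1,0,0,0,0]]'; python3 -m jog '[[1,0,-0.001,0,0],[1,0,0,0,0]]' )| grep -E "tcp|wrist"
```

```text
tcp_pos: [0.6028, -0.1147, 0.0959]
wrist_force: [-0.9, -4.2, 0.9]
tcp_pos: [0.6028, -0.1134, 0.0959]
wrist_force: [0.4, -3.0, 0.6]
tcp_pos: [0.6028, -0.1117, 0.0958]
wrist_force: [0.7, -1.0, 0.1]
```

```bash
python3 -m jog '[[1,0,-0.0007,0,0],[1,0,0,0,0]]'| grep -E "tcp|wrist";  python3 - <<'E'
from h import *
for n,roi in(("side",(330,170,375,235)),("top",(285,175,330,205))):
    c=env.read_camera(n);b=blob(c["img"],0,10,roi,s=110,v=50);print(b)
    x=(310,140,400,250) if n=="side" else (260,160,340,220)
    cv2.imwrite(f"pics/{n}6.png",cv2.resize(c["img"][x[1]:x[3],x[0]:x[2],::-1],None,fx=5,fy=5,interpolation=cv2.INTER_CUBIC))
E
```

```text
tcp_pos: [0.6028, -0.1112, 0.0957]
wrist_force: [0.3, -0.8, -0.2]
None
None
```

```bash
python3 -m jog '[[1,0,0.01,0,0],[1,0,0.01,-0.02,0],[1,0,0,-0.04,0],[1,0,0.03,-0.02,0],[1,0,0.04,0,0]]'; python3 -m jog '[[1,-0.02,0.03,0,0],[1,-0.04,0,0,0],[1,-0.04,0,0,0],[1,0,0,0,0],[1,0,0,0,0]]';  python3 - <<'E'
from h import *
rs=[]
for n,roi in(("side",(330,170,375,235)),("top",(275,175,330,205))):
    c=env.read_camera(n);b=blob(c["img"],0,10,roi,s=100,v=50);print(b, b and [plane(c,*b[0],z) for z in(.093,.1)])
    if b: rs.append(ray(c,*b[0]))
    x=(310,140,400,250) if n=="side" else (260,160,340,220)
    cv2.imwrite(f"pics/{n}7.png",cv2.resize(c["img"][x[1]:x[3],x[0]:x[2],::-1],None,fx=5,fy=5,interpolation=cv2.INTER_CUBIC))
if len(rs)>1:print(tri(rs))
E
```

```text
clock: 8.65
tcp_pos: [0.6028, -0.2014, 0.1817]
orientation: [0.001, 1.0, -0.012, 0.004]
wrist_force: [1.1, -1.0, 0.3]
finger_gap: 0.0001
grip_force: 0.0
clock: 9.07
tcp_pos: [0.4964, -0.2287, 0.1751]
orientation: [-0.001, 1.0, -0.015, -0.001]
wrist_force: [1.6, -0.2, 0.5]
finger_gap: 0.0001
grip_force: 0.0
(array([351.95294118, 197.2       ]), array([18, 22,  9, 12, 85], dtype=int32)) [array([ 0.60535083, -0.08699643,  0.093     ]), array([ 0.60447808, -0.09345822,  0.1       ])]
(array([295.68852459, 189.01639344]), array([17, 10,  9,  9, 61], dtype=int32)) [array([ 0.60576912, -0.08612063,  0.093     ]), array([ 0.60456267, -0.08619772,  0.1       ])]
(array([ 0.60569192, -0.08612295,  0.09210534]), [np.float64(0.0002283334217822423), np.float64(0.00022833342178222145)])
```

View pics/side7.png

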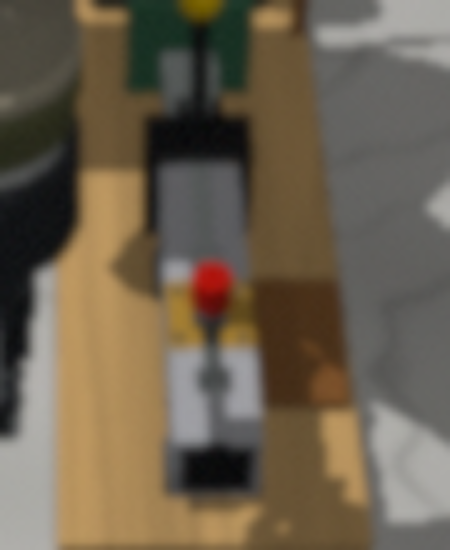

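View pics/top7.png

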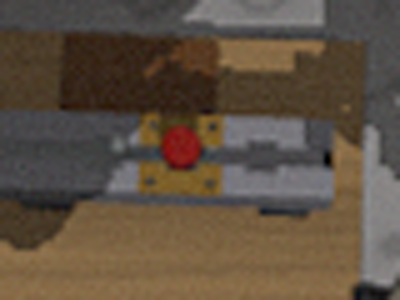

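The button stands up, with its stem visible in side view, and is centred in the brass plate (crop x 181, plate 139–222). Travel is about 44 mm and its height matches the start. Next is the lever.

```bash
python3 -m jog '[[1,0,0,-0.03,0],[1,0,0,-0.035,0],[1,0.01,-0.034,0,0],[1,0.01,-0.034,0,0],[1,0.01,-0.034,0,0]]'; python3 -m jog '[[1,0.01,-0.034,0,0],[1,0.01,-0.034,0,0],[1,0.01,-0.034,0,0],[1,0.01,-0.034,0,0],[1,0.01,-0.034,0,0]]';python3 -m jog '[[1,0.01,-0.034,0,0],[1,0.01,-0.034,0,0],[1,0,0,0,0],[1,0,0,0,0]]'
python3 - <<'E'
from h import *
c=env.read_camera("side");b=blob(c["img"],23,32,ROI["side"],s=150,v=80);print(b)
g=blob(c["img"],60,90,ROI["side"],s=60,v=25);print(g)
E
```

```text
clock: 9.58
tcp_pos: [0.5349, -0.1274, 0.2421]
orientation: [0.001, 1.0, -0.015, 0.002]
wrist_force: [1.4, -0.5, 0.1]
finger_gap: 0.0001
grip_force: 0.0
clock: 10.0
tcp_pos: [0.5892, 0.0432, 0.2412]
orientation: [-0.0, 1.0, -0.013, 0.001]
wrist_force: [0.9, -1.3, 0.3]
finger_gap: 0.0
grip_force: 0.0
clock: 10.33
tcp_pos: [0.6101, 0.0894, 0.2406]
orientation: [-0.008, 1.0, 0.005, 0.0]
wrist_force: [0.4, 0.5, 0.3]
finger_gap: -0.0006
grip_force: 0.0
(array([349.81632653, 138.81632653]), array([36, 15,  8,  8, 49], dtype=int32))
(array([340.72972973, 146.43243243]), array([ 25,  19,  14,  18, 148], dtype=int32))
```

```bash
python3 -m jog '[[1,0,0,0,0],[1,0,0,0,0],[1,0,0,0,0]]'; python3 -c "
from h import *
print(env.get_state()['joint_pos'])"
```

```text
clock: 10.63
tcp_pos: [0.6086, 0.0868, 0.2411]
orientation: [-0.008, 1.0, 0.002, 0.0]
wrist_force: [-0.1, -0.5, 0.1]
finger_gap: 0.0004
grip_force: 0.0
[0.00361385 0.39130032 0.15519843 1.33465896 0.01583778 3.1405839 ]
```

Joint 6 is at its range end, so I'll turn the tool by −88°. The tool x axis then runs along the tube.

```bash
for i in 1 2; do python3 -m jog '[[1,0,0,0,-7],[1,0,0,0,-7],[1,0,0,0,-7],[1,0,0,0,-7],[1,0,0,0,-7]]' >/dev/null; done; python3 -m jog '[[1,0,0,0,-7],[1,0,0,0,-7],[1,0,0,0,-4],[1,0,0,0,0],[1,0,0,0,0]]'; python3 -m jog '[[1,0,0,0,0],[1,0,0,0,0]]'; python3 -c "
from h import *
from scipy.spatial.transform import Rotation as R
s=env.get_state();print(s['joint_pos'][-1],R.from_quat(s['orientation'],scalar_first=True).as_matrix())"
```

```text
clock: 11.88
tcp_pos: [0.6086, 0.0871, 0.2412]
orientation: [-0.006, 0.718, 0.696, 0.006]
wrist_force: [-0.3, 0.2, 1.1]
finger_gap: 0.0002
grip_force: 0.0
clock: 12.05
tcp_pos: [0.6086, 0.0875, 0.241]
orientation: [-0.006, 0.718, 0.696, 0.006]
wrist_force: [0.5, 0.6, -0.5]
finger_gap: 0.0002
grip_force: 0.0
1.6060024337485757 [[ 3.04768191e-02  9.99535472e-01 -5.55751592e-05]
 [ 9.99408671e-01 -3.04720671e-02  1.59298929e-02]
 [ 1.59207995e-02 -5.41034761e-04 -9.99873110e-01]]
```

```bash
python3 -m jog '[[1,0.028,0.001,0,0],[1,0,0,0,0],[1,0,0,0.03,0],[1,0,0,0.03,0],[1,0,0,0.02,0]]'; python3 -m jog '[[1,0,0,0.015,0],[1,0,0,0,0],[1,0,0,0,0]]'; python3 -m jog '[[1,-0.008,0,0,0],[1,-0.004,0,0,0],[1,0,0,0,0]]'
```

```text
clock: 12.47
tcp_pos: [0.6096, 0.1171, 0.1592]
orientation: [-0.006, 0.717, 0.697, 0.005]
wrist_force: [0.1, 0.1, -0.5]
finger_gap: 0.0003
grip_force: 0.0
clock: 12.72
tcp_pos: [0.6098, 0.1171, 0.1457]
orientation: [-0.006, 0.717, 0.697, 0.005]
wrist_force: [-0.1, -0.5, -0.0]
finger_gap: -0.0001
grip_force: 0.0
clock: 12.97
tcp_pos: [0.6111, 0.1041, 0.1477]
orientation: [-0.005, 0.718, 0.696, 0.006]
wrist_force: [0.6, 0.3, 1.1]
finger_gap: 0.0
grip_force: 0.0
```

```bash
(python3 -m jog '[[1,-0.005,0,0,0],[1,-0.006,0,0,0],[1,-0.006,0,0,0],[1,-0.006,0,0,0]]'; python3 -m jog '[[1,-0.006,0,0,0],[1,-0.006,0,0,0],[1,-0.006,0,0,0],[1,-0.006,0,0,0]]'; python3 -m jog '[[1,-0.006,0,0,0],[1,-0.006,0,0,0],[1,-0.003,0,0,0],[1,0,0,0,0]]')|grep -E "tcp|wrist"
```

```text
tcp_pos: [0.6099, 0.082, 0.1465]
wrist_force: [-0.2, 2.4, 1.2]
tcp_pos: [0.6085, 0.0574, 0.1452]
wrist_force: [0.5, 1.8, 1.0]
tcp_pos: [0.608, 0.0422, 0.1447]
wrist_force: [0.3, 0.3, 0.6]
```

```bash
(for i in 1; do python3 -m jog '[[1,-0.005,0,0,0],[1,-0.004,0,0,0],[1,0,0,0,0]]'; python3 -m jog '[[1,-0.003,0,0,0],[1,0,0,0,0]]';python3 -m jog '[[1,-0.002,0,0,0],[1,0,0,0,0]]';python3 -m jog '[[1,-0.002,0,0,0],[1,0,0,0,0]]'; done)|grep -E "tcp|wrist"
```

```text
tcp_pos: [0.6079, 0.0337, 0.145]
wrist_force: [0.0, 1.4, -0.6]
tcp_pos: [0.6079, 0.031, 0.145]
wrist_force: [-0.3, 0.4, 0.3]
tcp_pos: [0.608, 0.0291, 0.145]
wrist_force: [-0.9, 1.5, -0.1]
tcp_pos: [0.6079, 0.0271, 0.145]
wrist_force: [-0.1, 1.5, -0.4]
```

```bash
(for i in 1; do python3 -m jog '[[1,-0.002,0,0,0],[1,0,0,0,0]]'; python3 -m jog '[[1,-0.002,0,0,0],[1,0,0,0,0]]';python3 -m jog '[[1,-0.002,0,0,0],[1,0,0,0,0]]'; done)|grep -E "tcp|wrist"
```

```text
tcp_pos: [0.6079, 0.0263, 0.145]
wrist_force: [-0.2, 5.1, -0.0]
tcp_pos: [0.6078, 0.0259, 0.145]
wrist_force: [-0.2, 10.8, 0.5]
tcp_pos: [0.6078, 0.0256, 0.145]
wrist_force: [0.6, 16.3, 0.4]
```

The lever is at its stop: force rises steeply at y = 0.026, as predicted. I'll back off and check.

```bash
python3 -m jog '[[1,0.006,0,0,0],[1,0.02,0,0,0],[1,0.01,0,-0.02,0],[1,0,0,-0.04,0],[1,0,0,-0.04,0]]'; python3 -m jog '[[1,0,-0.04,0,0],[1,0,-0.04,0,0],[1,0,-0.04,0,0],[1,0,-0.04,0,0],[1,0,0,0,0]]'; python3 -m jog '[[1,0,0,0,0],[1,0,0,0,0]]';  python3 - <<'E'
from h import *
C={n:env.read_camera(n) for n in("side","top")}
for nm,h,s,v in(("red",(0,10),100,50),("yel",(23,32),150,80)):
    rs=[]
    for n in C:
        b=blob(C[n]["img"],*h,(275,175,330,205) if (nm,n)==("red","top") else (330,170,375,235) if nm=="red" else ROI[n],s=s,v=v); print(nm,n,b)
        if b: rs.append(ray(C[n],*b[0]))
    if len(rs)>1: print(tri(rs))
cv2.imwrite("pics/top9.png",C["top"]["img"][:,:,::-1])
E
```

```text
clock: 15.63
tcp_pos: [0.6074, 0.0559, 0.2448]
orientation: [-0.007, 0.717, 0.697, 0.004]
wrist_force: [1.7, -1.0, 1.0]
finger_gap: -0.0004
grip_force: 0.0
clock: 16.05
tcp_pos: [0.4399, 0.0605, 0.2444]
orientation: [-0.008, 0.717, 0.697, 0.002]
wrist_force: [-0.9, -0.2, -0.7]
finger_gap: 0.0001
grip_force: 0.0
clock: 16.22
tcp_pos: [0.4496, 0.0599, 0.2462]
orientation: [-0.005, 0.717, 0.697, 0.006]
wrist_force: [-0.3, 0.2, 0.2]
finger_gap: -0.0003
grip_force: 0.0
red side (array([351.82926829, 197.42682927]), array([18, 22,  9, 12, 82], dtype=int32))
red top (array([295.75, 189.05]), array([17, 10,  9,  9, 60], dtype=int32))
(array([ 0.60554436, -0.08629131,  0.09148942]), [np.float64(0.000386688861230666), np.float64(0.0003866888612308351)])
yel side (array([350.89552239, 158.2238806 ]), array([37, 34,  9,  9, 67], dtype=int32))
yel top (array([260.97674419, 185.        ]), array([77, 31,  9,  9, 43], dtype=int32))
(array([0.60810167, 0.00339176, 0.14437724]), [np.float64(0.000229962273786081), np.float64(0.0002299622737862756)])
```

View pics/top9.png

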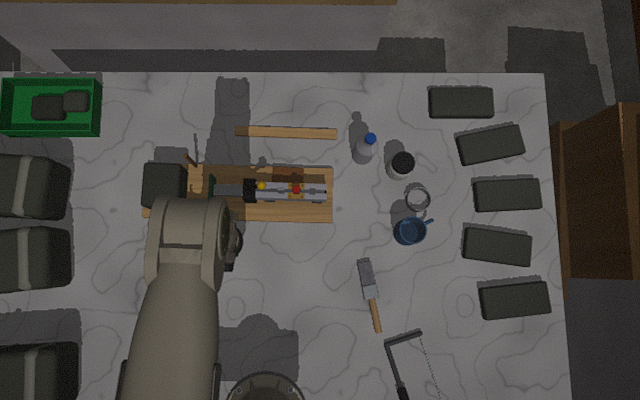

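The ball is now at (261,185), which is y = 0.003 and z = 0.144 against an expected 0.004 and 0.146. The button is at (296,189) in the brass plate, and the other things have not moved.

```bash
python3 -c "
from workcell import env
print(env.hand_in())"
```

```text
the job is handed in; nothing more can be done
None
```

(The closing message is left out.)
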